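# Seat a bushing: cam to its low point, then slide home

## Task

Seat the short bushing that stands in the fixture's channel. First push the cam's lever round until the low point of the eccentric cam squarely faces the slide's side lug (lever pointing straight ahead, the way the slide travels); only then push the slide forward, fully home, so that it seats the bushing in the V stop, leave both there and back away. Do not touch the bushing itself, and leave the other bushing and the screwdriver as they are.

Things in the scene. Friction and masses are not known exactly. Their poses are not given: they have to be found in the camera images.
- fixture: Fixture fixed to the bench: aluminium plate 215 x 205 x 12 mm. Origin at bench height; x is the way the slide travels forward (away from the robot, up to 0.3 rad askew), y to its left, z up. The plate spans x -130 to +85, y -75 to +130 mm. Slide, channel (33 mm wide, x -22 to +20, rails to z = 26 mm) and V stop follow each other along y = 0.
- v_stop (a point): Vertex of the dark 90 degree V stop (to z = 34 mm) at the far end of the channel, on the plate's top (z = 12 mm), at x = 41, y = 0 mm of the fixture; the V opens towards the slide.
- cam_axis (a point): Point on the eccentric cam's upright pivot, at x = -6, y = 80, z = 46 mm of the fixture. The cam is a steel disc of 32 mm radius (z = 26 to 40 mm) pivoted 16 mm off its centre; the dark lever lies over its high point. The hub on the pivot rises to z = 61 mm.
- cam (a joint): Angle of cam and lever about the pivot, rad, anticlockwise from above; stops at -0.75 and 2.75. At 0 the lever points along fixture +x, straight ahead, and the low point faces back to the slide's lug; at 1.57 it points left (+y). Starts at 1.9 to 2.6: high side to the lug, slide blocked 19 to 28 mm short of home. Stiff (0.3 Nm, about 4 N at the knob), stays where left.
- cam_knob (a point): Point at z = 70 mm on the axis of the upright black round knob (18 mm diameter, z = 50 to 88 mm) at the end of the cam's lever, 75 mm from the pivot. The lever bar under it is 14 mm wide, its top at z = 49 to 51 mm.
- slide (a joint): Travel of the steel slide along fixture +x, m: 0 fully back, 0.036 fully home (stop). Starts at 0 to 0.004. Needs about 4 N, stays where left. A bar 80 x 44 mm, top at z = 40 mm, in guides to z = 24 mm; at travel 0 its front face is at x = -30, its rear at x = -110 mm of the fixture.
- slide_lug (a point): Point on the front face of the slide's side lug (12 mm thick, z = 26 to 40 mm, reaching 102 mm to the left of the slide's middle), straight behind the cam's pivot; at travel 0 at x = -60, y = 80 mm of the fixture. The cam blocks it unless its low point faces it. It moves with the slide.
- slide_post (a point): Middle of the rear face of the slide's upright push post: a steel plate 44 mm wide (y), 10 mm thick (x), on the slide from z = 40 to 80 mm; this point is at z = 64 mm, at x = -80 mm of the fixture at travel 0, and moves with the slide. Behind it the slide's flat top (z = 40) runs 30 mm further back.
- bushing_1: The work piece: a short white turned bushing with flange, 28 mm diameter, 22 mm high, loose, standing upright in the channel on the plate (z = 12 mm) ahead of the slide. Origin: centre of its underside. It starts at x = -9 to +1 mm of the fixture; seated it is at x = 20 to 21, y = 0 mm.
- bushing_2: Bystander: a taller white bushing, 22 mm diameter, 30 mm high, loose, standing on the plate to the right of the channel. Origin: centre of its underside.
- screwdriver_yel: Bystander: a screwdriver with yellow handle, 194 mm long, 27 mm high, loose, lying on the bench to the right of the fixture. Origin: middle of its length, underside.
Not all that is in view belongs to the job. Leave any blue or brown look-alike of the bushing_1 alone.

How it is judged:
On the way, in this order (a step that is already met when the one before it is completed fails the run):
1. the cam's low point faces the lug (cam within 0.4 rad of 0) while the slide is still back (travel under 12 mm) (value of joint cam between -0.4 and 0.4 rad and value of joint slide below 0.012 m), for 0.2 s.
2. the slide is home (travel over 33.5 mm) (value of joint slide above 0.0335 m), for 0.2 s.
At the end, for the whole second after the job is handed in: The slide is home (travel over 33.5 of 36 mm), the cam still stands within 0.45 rad of its low point, and the short bushing stands upright (within 0.1 rad) and at rest in the V stop (17.5 to 24 mm ahead of the fixture's origin, within 3 mm of the channel's middle) (value of joint slide above 0.0335 m and value of joint cam between -0.45 and 0.45 rad and x of bushing_1 in the frame of fixture between 0.0175 and 0.024 m and y of bushing_1 in the frame of fixture between -0.003 and 0.003 m and angle between bushing_1's own z axis and vertical below 0.1 rad and linear speed of bushing_1 below 0.01 m/s); the robot touches nothing.
It fails at once if the robot touches the short bushing (over 0.5 N) (contact force between any of the fingers, the arm and bushing_1 above 0.5 N).
It fails at once if the short bushing is lifted (over 15 mm) or tipped (over 0.5 rad) (height (world z) of bushing_1 above 0.027 m or angle between bushing_1's own z axis and vertical above 0.5 rad).
It fails at once if the tall bushing is moved by more than 10 mm (distance of bushing_2 from where it was at the start of the episode above 0.01 m).
It fails at once if the screwdriver is moved by more than 20 mm (distance of screwdriver_yel from where it was at the start of the episode above 0.02 m).
It also fails if it takes over 51 s, if anything falls off the work surface, if the arm or the gripper's body presses on something with over 40 N, if the wrist force passes 120 N, or if a joint passes its speed limit or range.

## Robot

A 6-joint arm with a two-finger parallel gripper is mounted at the origin on the work surface; the furniture and walls round the work are solid. World frame = base frame: x ahead of the robot, y to its left, z up, the work surface at z = 0. Lengths are in m, angles in rad, forces in N, time in s.
With the tool pointing down it reaches from about 0.35 to 0.925 m from the base axis. Payload 6.4 kg.
Tool frame: the origin (TCP) lies at the centre of the arm's flange, where the gripper is bolted on; the fingertips stand r.tcp_to_tips ahead of it and the grasp point (between the pads) lies 155 mm ahead of it (r.tcp_to_tips is the distance from the TCP to the fingertips, in m); z points along the fingers, y is the line along which they close (so a half turn about z gives the same grasp; the last joint's range is limited). The gripper opens to 85 mm and grips with 20 to 120 N. Pads are 22 mm wide; open, the fingers measure 114 mm over their backs; the gripper's body (76 mm by 85 mm) begins 54 mm behind the grasp point. The pads swing forward as they close: fully open they stand 13 mm farther back than shut.
Start: joints at [-1.435, 0.245, 1.558, -0, 1.339, -0.174], TCP at [0.198, -0.619, 0.405] pointing down, gripper open.
Joint ranges: [-3.13, 3.13], [-1.02, 2.26], [0.13, 2.54], [-0.95, 4.09], [0.21, 2.88], [-2.74, 2.74]. Speed limits (rad/s): [2.57, 2.57, 3.14, 3.14, 3.14, 3.14].

## Interface

Orientations are given as a unit quaternion [x, y, z, w].
In Python, from cell import r gives the robot as it stands.
- The arm moves only by the tool arm_command, never from a script. Its argument "increments" is a list of rows, each an object with "delta_pos": the shift along the tool's x, y, z in mm, a list of three; "turn": the turn about the tool's z in degrees. In form: [{"delta_pos": [dx, dy, dz], "turn": turn}, ...]. A call has 1 to 10 rows; each row shifts and turns the commanded pose from where the row before left it, along the tool's axes as they then stand; what a row does not reach is not made up. A row lasts 1/10 s, in which the tool goes at most 50 mm and 8.59 degrees, less where a joint would pass 70% of its speed; a pose out of reach is approached as far as the arm can. A call is refused whole if a number of a shift passes 50 or a number of a turn 8.59, either way. A call with a gripper value outside its range is refused whole. "fingers" is the finger opening in mm, from 0 to 85.4, set as the call begins (left out, the last holds). The fingers move at their own pace and stop on an object; the grip force is fixed at half the most. Time passes only in rows, so rows that do not move let the fingers close. It gives the time, the measured TCP pose, the force, the opening and the grip force at its end, in the units of the state.
- r.read_state(): the state, without advancing time (a new reading comes with each control period).
- r.read_camera(name): name is "scene" or "top" or "wrist"; returns the picture (420x560x3 uint8, red, green, blue); there is no depth.
- r.calibration(name): a dict with "fx", "fy", "cx", "cy" (pixels), "distortion" ([k1, k2, p1, p2, k3] as OpenCV has them; the pictures are not rectified), "extrinsics" (4x4, takes a point from camera to world coordinates). Camera axes: x right, y up, looking along -z (the intrinsics and any distortion apply to the point x, -y, -z); pixel columns grow to the right and rows downward; lengths in m; the calibration is good to about 2 mm. A picture is of the moment at which its call begins: read the wrist's pose just before it. calibration takes no time and is no camera call; for the wrist camera it gives the pose at the moment of the call.
- r.job_done(): hands the job in; it is judged then, once.
Trained networks look in the newest picture that a camera, given by its name, has taken for a name from the list of things; names that differ only in an ending like _2 or _b are one class to them, and where a whole thing is asked for, a point or a joint stands for the part that bears it (a point fixed in the world has none). Each returns a list of dicts, best first, with "conf" (0 to 1); they miss things now and then, are a little off and sometimes report something else, mostly with a low value. They report only what shows in the picture. A call takes as long as a camera call. They do not tell look-alikes from the thing itself.
- r.find_in(camera, label): "bbox" ([left, top, right, bottom] in pixels, round what is visible of it).
- r.masks_of(camera, label): "region" (420x560 bool, what is visible of it) and "bbox" ([left, top, right, bottom] in pixels, round what is visible of it).
The state is a dict: "time": time; "joint_positions": joint angles; "joint_vel": joint speeds; "effort": joint torques, N m; "tcp_pos": TCP position; "orientation": TCP orientation; "ft_force": force on the tool from outside, world axes, zero at the start; "moment": the same for the moment, N m; "opening": finger opening in m; "gripper_force": force on a finger pad.
Only numpy, scipy, OpenCV 4.12 (cv2) and the standard library are available. Lean on these libraries where they do the work, as an engineer would, in place of code of your own. Each camera call takes 0.05 s, during which the arm holds its last target. There are 200 camera calls.

## Working session

There is one attempt and no reset: what is moved stays moved. The work goes in short steps, Python scripts to look and compute and a tool call to move; the robot and the scene stay as the last step left them, time stands still between calls to the robot, and variables do not carry over. Pictures are saved under pics/ and viewed, at most 10 in all, crops included, and the job is handed in when it is done.

Besides the shell and the picture viewer there is one more tool, called by a JSON object that holds its "name" and its "arguments", one argument or row to a line. arm_command: Moves the arm, as the interface text tells. Its arguments: {"type":"object","properties":{"increments":{"type":"array"},"fingers":{"type":"number"}},"required":["increments"]}

```bash
mkdir -p pics; cat > h.py <<'E'
from cell import r
import numpy as np, cv2
def ray(cam,px):
    c=r.calibration(cam);K=np.array([[c['fx'],0,c['cx']],[0,c['fy'],c['cy']],[0,0,1]])
    p=cv2.undistortPoints(np.array([[px]],float),K,np.array(c['distortion'],float))[0,0]
    T=np.array(c['extrinsics']);return T[:3,3],T[:3,:3]@np.array([p[0],-p[1],-1])
def at(cam,px,z):
    o,d=ray(cam,px);return o+d*(z-o[2])/d[2]
def proj(cam,P):
    c=r.calibration(cam);K=np.array([[c['fx'],0,c['cx']],[0,c['fy'],c['cy']],[0,0,1]])
    T=np.linalg.inv(np.array(c['extrinsics']));P=np.atleast_2d(P)
    q=P@T[:3,:3].T+T[:3,3];q=q*[1,-1,-1]
    return cv2.projectPoints(q,np.zeros(3),np.zeros(3),K,np.array(c['distortion'],float))[0][:,0]
E
python3 - <<'E'
from h import *
s=r.read_state();print(s['time'],s['tcp_pos'],s['orientation'],s['opening'],r.tcp_to_tips)
for c in('top','scene'):
    im=r.read_camera(c);cv2.imwrite(f'pics/{c}0.png',cv2.resize(im[:,:,::-1],(784,588)))
    for l in('fixture','cam_knob','slide','bushing_1','slide_post','v_stop','screwdriver_yel'):
        try:print(c,l,[(np.round(d['bbox']).tolist(),round(d['conf'],2)) for d in r.find_in(c,l)[:4]])
        except Exception as e:print(l,e)
    print(np.round(r.calibration(c)['extrinsics'],3).tolist())
E
```

```text
0.0 [ 0.19810833 -0.61882279  0.40354677] [ 9.88029246e-01  1.54263377e-01  1.32239625e-05 -1.00930376e-03] 0.08588714025591201 0.1734
top fixture [([210.0, 189.0, 326.0, 312.0], 0.74), ([217.0, 235.0, 252.0, 284.0], 0.19)]
top cam_knob [([219.0, 234.0, 254.0, 284.0], 0.81)]
top slide [([233.0, 246.0, 301.0, 291.0], 0.61)]
top bushing_1 [([299.0, 231.0, 309.0, 243.0], 0.56), ([342.0, 192.0, 362.0, 204.0], 0.55), ([260.0, 156.0, 273.0, 171.0], 0.41)]
top slide_post [([231.0, 244.0, 297.0, 293.0], 0.72), ([209.0, 186.0, 331.0, 312.0], 0.38)]
top v_stop [([211.0, 185.0, 327.0, 310.0], 0.89), ([215.0, 233.0, 253.0, 286.0], 0.39)]
top screwdriver_yel [([333.0, 187.0, 354.0, 282.0], 0.67)]
[[0.017, 0.993, -0.12, 0.502], [-1.0, 0.018, 0.012, 0.022], [0.014, 0.119, 0.993, 0.916], [0.0, 0.0, 0.0, 1.0]]
scene fixture [([241.0, 205.0, 394.0, 318.0], 0.82)]
scene cam_knob [([289.0, 247.0, 346.0, 293.0], 0.65)]
scene slide [([326.0, 209.0, 381.0, 261.0], 0.7)]
scene bushing_1 [([299.0, 175.0, 315.0, 191.0], 0.63), ([238.0, 203.0, 393.0, 316.0], 0.55), ([224.0, 217.0, 242.0, 230.0], 0.53), ([311.0, 228.0, 326.0, 241.0], 0.47)]
scene slide_post [([325.0, 206.0, 376.0, 263.0], 0.7)]
scene v_stop [([237.0, 200.0, 392.0, 320.0], 0.67)]
scene screwdriver_yel [([291.0, 187.0, 389.0, 216.0], 0.69), ([239.0, 205.0, 395.0, 316.0], 0.18)]
[[-0.884, 0.293, -0.364, 0.296], [-0.467, -0.557, 0.687, 0.62], [-0.001, 0.777, 0.629, 0.619], [0.0, 0.0, 0.0, 1.0]]
```

```bash
python3 - <<'E'
import cv2
a=cv2.imread('pics/top0.png');b=a[240:460,270:530];cv2.imwrite('pics/top0c.png',cv2.resize(b,(709,600),interpolation=cv2.INTER_CUBIC))
E
```

```text
(no output)
```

View pics/top0c.png

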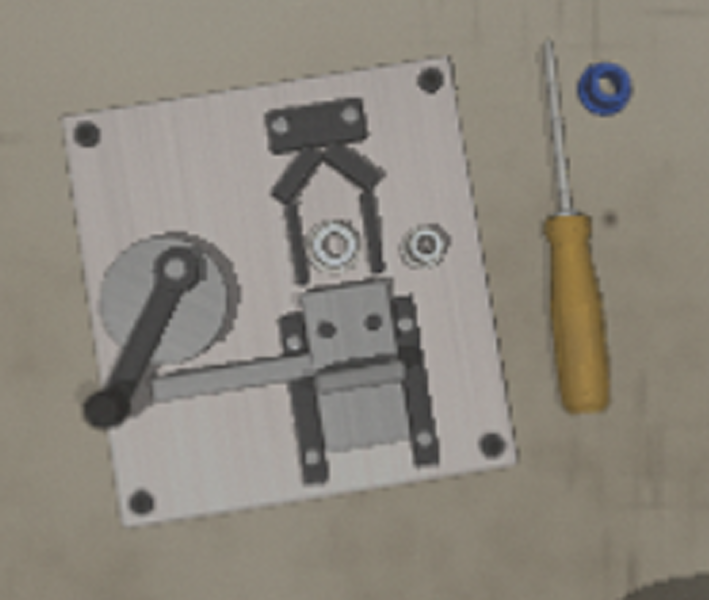

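View pics/scene0.png

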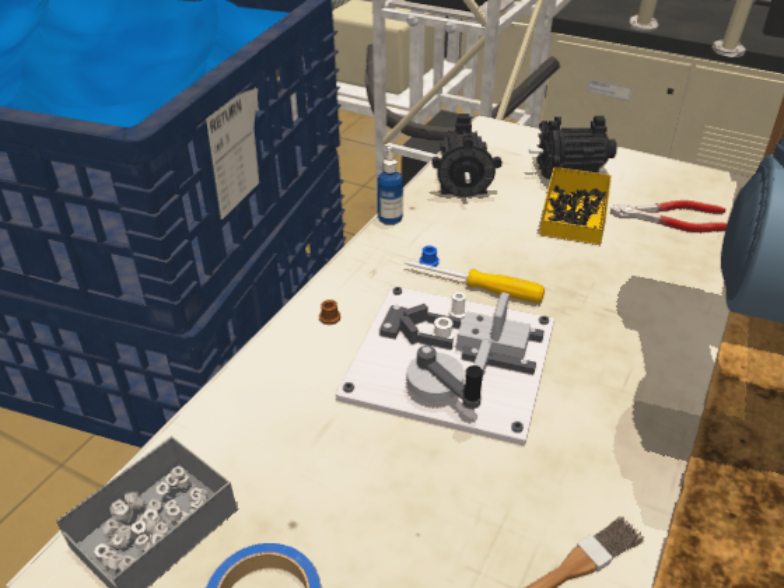

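The top crop shows the plate with corners at crop px (65,117), (450,57), (518,463), (125,525). The hub is at (176,268) and the knob at (107,408), with the lever pointing back-left. The short bushing is in the channel at (333,245), the tall one at (425,246).

```bash
cat >> h.py <<'E'
def fixfit(W,F):
    W=np.array(W)[:,:2];F=np.array(F,float);a=W-W.mean(0);b=F-F.mean(0)
    th=np.arctan2((b[:,0]*a[:,1]-b[:,1]*a[:,0]).sum(),(a*b).sum())
    R=np.array([[np.cos(th),-np.sin(th)],[np.sin(th),np.cos(th)]])
    t=W.mean(0)-R@F.mean(0);return th,R,t,W-(F@R.T+t)
E
python3 - <<'E'
from h import *
full=lambda p:((270+p[0]/2.727)/1.4,(240+p[1]/2.727)/1.4)
C=[at('top',full(p),.012) for p in[(65,117),(450,57),(518,463),(125,525)]]
th,R,t,e=fixfit(C,[(.085,.13),(.085,-.075),(-.13,-.075),(-.13,.13)])
print(th,t,np.round(e*1000,1))
f=lambda p,z:np.round(((at('top',full(p),z)[:2]-t)@R)*1000,1)
print('hub',f((176,268),.061),'knobtop',f((107,408),.088),'bush',f((333,245),.034),'tall',f((425,246),.042),'slide front R',f((391,280),.04),'post top', f((360,375),.08))
k=f((107,408),.088)-[-6,80];print(k,np.hypot(*k),np.arctan2(k[1],k[0]))
E
```

```text
0.1739618535759612 [0.56150071 0.00220895] [[-1.3 -1.1]
 [-1.4  0.8]
 [ 0.9  1.1]
 [ 1.8 -0.8]]
hub [-5.8 80.7] knobtop [-67.2 120.8] bush [-5.   2.6] tall [-13.1 -42.4] slide front R [-27.1 -23.1] post top [-70.5   1.1]
[-61.2  40.8] 73.55324601946538 2.5535900500422257
```

```bash
cat >> h.py <<'E'
TH=.17396;FT=np.array([.5615,.0022]);FR=np.array([[np.cos(TH),-np.sin(TH)],[np.sin(TH),np.cos(TH)]])
def go(F,z,yaw=None):
    "shift in tool axes (mm) to fixture point F(mm), TCP height z (m); positive turn (deg) to fixture yaw"
    from scipy.spatial.transform import Rotation as Q
    s=r.read_state();M=Q.from_quat(s['orientation']).as_matrix();w=FT+FR@(np.array(F)/1e3)
    y=np.arctan2(M[1,0],M[0,0]);d=M.T@(np.r_[w,z]-s['tcp_pos'])*1e3
    print('t',s['time'],'F',np.round(((s['tcp_pos'][:2]-FT)@FR)*1e3,1),'z',s['tcp_pos'][2],'yawF',np.degrees(y-TH),'shift',np.round(d,1),'turn',None if yaw is None else np.degrees(y-TH-yaw),'j',np.round(s['joint_positions'],2),'f',np.round(s['ft_force'],1),s['opening'])
E
python3 -c "
from h import *
go((-67.5,121.6),.32,2.554)"
```

```text
t 0.8 F [-465.4 -549. ] z 0.4047206583941976 yawF 7.783923163600767 shift [ 485.  -610.5   84.7] turn -138.54949771281147 j [-1.44  0.25  1.56  0.    1.34 -0.17] f [0.3 0.3 0.2] 0.08502298807651973
```

{"name": "arm_command", "arguments": {
  "increments": [
    {"delta_pos":[24,-30,0],"turn":0},
    {"delta_pos":[24,-30,0],"turn":0},
    {"delta_pos":[24,-30,0],"turn":0},
    {"delta_pos":[24,-30,0],"turn":0},
    {"delta_pos":[24,-30,0],"turn":0},
    {"delta_pos":[24,-30,0],"turn":0},
    {"delta_pos":[24,-30,0],"turn":0},
    {"delta_pos":[24,-30,0],"turn":0},
    {"delta_pos":[24,-30,0],"turn":0},
    {"delta_pos":[24,-30,0],"turn":0}
  ],
  "fingers": 36
}}

```text
time: 1.8
tcp_pos: [0.3355, -0.2587, 0.4049]
orientation: [0.988, 0.154, 0.0, 0.0]
ft_force: [-0.1, 0.4, 0.2]
opening: 0.0361
gripper_force: 0.0
```

{"name": "arm_command", "arguments": {
  "increments": [
    {"delta_pos":[24,-30,0],"turn":0},
    {"delta_pos":[24,-30,0],"turn":0},
    {"delta_pos":[24,-30,0],"turn":0},
    {"delta_pos":[24,-30,0],"turn":0},
    {"delta_pos":[24,-30,0],"turn":0},
    {"delta_pos":[24,-30,0],"turn":0},
    {"delta_pos":[24,-30,0],"turn":0},
    {"delta_pos":[24,-30,0],"turn":0},
    {"delta_pos":[24,-30,0],"turn":0},
    {"delta_pos":[0,0,0],"turn":0}
  ]
}}

```text
time: 2.8
tcp_pos: [0.4592, 0.0659, 0.4049]
orientation: [0.988, 0.157, 0.0, -0.0]
ft_force: [-0.2, -0.1, 0.5]
opening: 0.0361
gripper_force: 0.0
```

{"name": "arm_command", "arguments": {
  "increments": [
    {"delta_pos":[0,0,0],"turn":-8.5},
    {"delta_pos":[0,0,0],"turn":-8.5},
    {"delta_pos":[0,0,0],"turn":-8.5},
    {"delta_pos":[0,0,0],"turn":-8.5},
    {"delta_pos":[0,0,0],"turn":-8.5},
    {"delta_pos":[0,0,0],"turn":-8.5},
    {"delta_pos":[0,0,0],"turn":-8.5},
    {"delta_pos":[0,0,0],"turn":-8.5},
    {"delta_pos":[0,0,0],"turn":-8.5},
    {"delta_pos":[0,0,0],"turn":-8.5}
  ]
}}

```text
time: 3.8
tcp_pos: [0.4585, 0.0623, 0.4048]
orientation: [0.622, 0.783, -0.0, 0.0]
ft_force: [0.1, -0.3, 0.1]
opening: 0.0362
gripper_force: 0.0
```

{"name": "arm_command", "arguments": {
  "increments": [
    {"delta_pos":[0,0,0],"turn":-8.5},
    {"delta_pos":[0,0,0],"turn":-8.5},
    {"delta_pos":[0,0,0],"turn":-8.5},
    {"delta_pos":[0,0,0],"turn":-8.5},
    {"delta_pos":[0,0,0],"turn":-8.5},
    {"delta_pos":[0,0,0],"turn":-8.5},
    {"delta_pos":[0,0,0],"turn":-2.5},
    {"delta_pos":[0,0,0],"turn":0},
    {"delta_pos":[0,0,0],"turn":0}
  ]
}}

```text
time: 4.7
tcp_pos: [0.4586, 0.0625, 0.4048]
orientation: [0.207, 0.978, -0.0, 0.0]
ft_force: [0.6, -0.3, 0.5]
opening: 0.0356
gripper_force: 0.0
```

```bash
python3 - <<'E'
from h import *
go((-67.5,121.6),.32,2.554)
im=r.read_camera('wrist')
print([(np.round(d['bbox']).tolist(),round(d['conf'],2)) for d in r.find_in('wrist','cam_knob')[:3]])
P=np.array([[-6,80,61],[-68.5,121.6,88],[-68.5,121.6,50],[85,130,12],[-130,130,12],[-130,-75,12],[-60,80,40]])/1e3
W=np.c_[FT+P[:,:2]@FR.T,P[:,2]]
q=proj('wrist',W);print(np.round(q).tolist())
im=np.ascontiguousarray(im[:,:,::-1])
for p in q:cv2.drawMarker(im,tuple(int(v) for v in p),(0,0,255),0,10)
cv2.imwrite('pics/w1.png',cv2.resize(im,(784,588)))
E
```

```text
t 4.7 F [-90.9  77.2] z 0.4047632743168994 yawF 146.19182000941737 shift [ 5.3 50.  84.8] turn -0.14160086699486332 j [-0.11 -0.21  2.02 -0.    1.33 -1.27] f [ 0.6 -0.3  0.5] 0.035640041451243415
[([302.0, 166.0, 357.0, 252.0], 0.69)]
[[328.0, 249.0], [335.0, 185.0], [329.0, 177.0], [394.0, 268.0], [301.0, 120.0], [156.0, 219.0], [299.0, 202.0]]
```

View pics/w1.png

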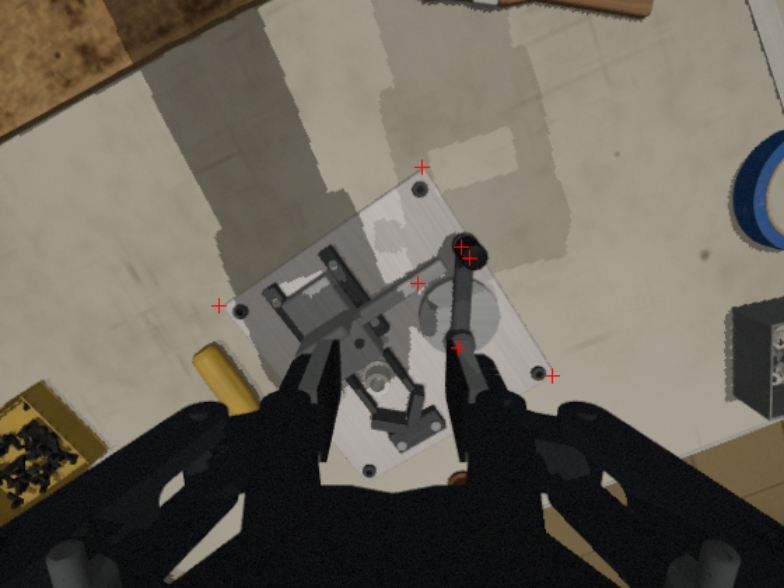

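The fixture overlay matches. The knob top at about (473,252) is within 2 mm of the prediction, so I go over it and down.

{"name": "arm_command", "arguments": {
  "increments": [
    {"delta_pos":[3,25,0],"turn":0},
    {"delta_pos":[3,26,0],"turn":0},
    {"delta_pos":[0,0,40],"turn":0},
    {"delta_pos":[0,0,40],"turn":0},
    {"delta_pos":[0,0,0],"turn":0},
    {"delta_pos":[0,0,0],"turn":0}
  ]
}}

```text
time: 5.4
tcp_pos: [0.4738, 0.1118, 0.325]
orientation: [0.206, 0.979, -0.0, -0.0]
ft_force: [1.1, 0.4, 0.4]
opening: 0.0362
gripper_force: 0.0
```

```bash
python3 - <<'E'
from h import *
go((-68,122),.232,2.554)
im=r.read_camera('wrist')
print([(np.round(d['bbox']).tolist(),round(d['conf'],2)) for d in r.find_in('wrist','cam_knob')[:3]])
P=np.array([[-6,80,61],[-68.5,121.6,88]])/1e3
q=proj('wrist',np.c_[FT+P[:,:2]@FR.T,P[:,2]]);print(q.tolist())
s=r.read_state();g=np.array(s['tcp_pos']);print(proj('wrist',[g*[1,1,0]+[0,0,.088]]))
im=np.ascontiguousarray(im[:,:,::-1])
for p in q:cv2.drawMarker(im,tuple(int(v) for v in p),(0,0,255),0,10)
cv2.drawMarker(im,tuple(int(v) for v in proj('wrist',[g*[1,1,0]+[0,0,.088]])[0]),(0,255,0),0,10)
cv2.imwrite('pics/w2.png',cv2.resize(im,(784,588)))
E
```

```text
t 5.4 F [-67.4 123.2] z 0.3249723823836788 yawF 146.26611692535892 shift [-0.2 -1.3 93. ] turn -0.06730395105332132 j [-0.   -0.05  2.03 -0.    1.16 -1.16] f [1.1 0.4 0.4] 0.03619652354015465
[([247.0, 189.0, 321.0, 306.0], 0.68)]
[[278.0352347442707, 291.5449514522771], [277.5927886011688, 215.26783243808]]
[[280.87360815 216.46564528]]
```

View pics/w2.png

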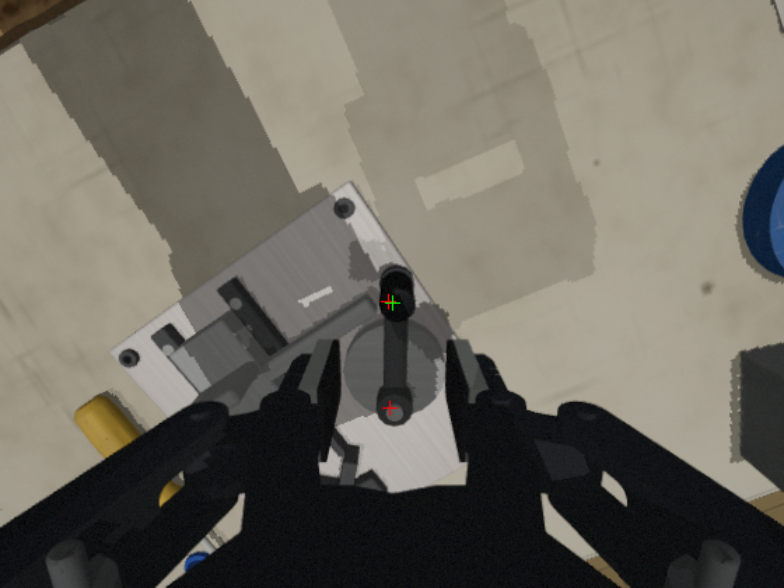

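The knob top at (397,303) is about 2 mm to the +y side of the TCP (green marker at (393,303)).

{"name": "arm_command", "arguments": {
  "increments": [
    {"delta_pos":[0,2,20],"turn":0},
    {"delta_pos":[0,0,20],"turn":0},
    {"delta_pos":[0,0,20],"turn":0},
    {"delta_pos":[0,0,20],"turn":0},
    {"delta_pos":[0,0,13],"turn":0},
    {"delta_pos":[0,0,0],"turn":0},
    {"delta_pos":[0,0,0],"turn":0}
  ],
  "fingers": 36
}}

```text
time: 6.2
tcp_pos: [0.4753, 0.1137, 0.233]
orientation: [0.206, 0.979, 0.0, 0.001]
ft_force: [-0.3, 0.1, 0.5]
opening: 0.0362
gripper_force: 0.0
```

{"name": "arm_command", "arguments": {
  "increments": [
    {"delta_pos":[0,0,0],"turn":0},
    {"delta_pos":[0,0,0],"turn":0},
    {"delta_pos":[0,0,0],"turn":0}
  ],
  "fingers": 24
}}

```text
time: 6.5
tcp_pos: [0.4748, 0.1138, 0.2324]
orientation: [0.206, 0.979, 0.0, 0.001]
ft_force: [-0.2, 0.1, -0.1]
opening: 0.0239
gripper_force: 0.0
```

```bash
python3 - <<'E'
from h import *
go((-68,122),.232,2.554)
im=r.read_camera('wrist')
cv2.imwrite('pics/w3.png',im[:,:,::-1])
E
```

```text
t 6.5 F [-66.1 124.9] z 0.23242245270971967 yawF 146.28315455681894 shift [ 0.  -3.5  0.4] turn -0.05026631959330993 j [ 0.    0.11  2.07  0.    0.97 -1.15] f [-0.2  0.1 -0.1] 0.023906312059789065
```

View pics/w3.png

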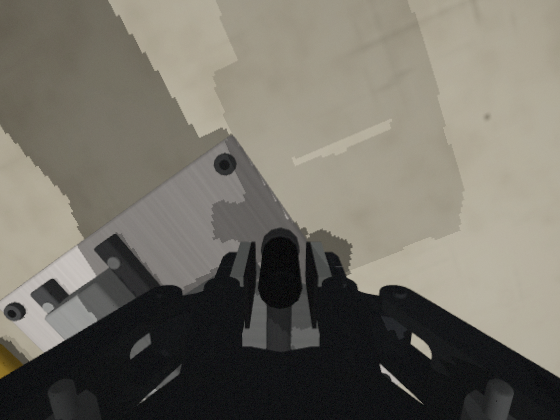

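The knob at (280,270) sits centred between the pads. Next is the sweep.

{"name": "arm_command", "arguments": {
  "increments": [
    {"delta_pos":[-0.4,7.8,0],"turn":6},
    {"delta_pos":[-0.4,7.8,0],"turn":6},
    {"delta_pos":[-0.4,7.8,0],"turn":6},
    {"delta_pos":[-0.4,7.8,0],"turn":6},
    {"delta_pos":[-0.4,7.8,0],"turn":6},
    {"delta_pos":[-0.4,7.8,0],"turn":6},
    {"delta_pos":[-0.4,7.8,0],"turn":6},
    {"delta_pos":[-0.4,7.8,0],"turn":6},
    {"delta_pos":[0,0,0],"turn":0},
    {"delta_pos":[0,0,0],"turn":0}
  ]
}}

```text
time: 7.55
tcp_pos: [0.5194, 0.1546, 0.2317]
orientation: [0.585, 0.811, 0.0, 0.0]
ft_force: [-0.9, -0.3, 1.1]
opening: 0.0243
gripper_force: 0.0
```

```bash
python3 - <<'E'
from h import *
a=np.radians(98.3);go((-4.5+75*np.cos(a),82+75*np.sin(a)),.232,a)
E
```

```text
t 7.55 F [-15.1 157.4] z 0.23169012051657847 yawF 98.40349122597684 shift [-1.2 -0.4 -0.3] turn 0.10349122597682617 j [ 0.08  0.22  1.93  0.    0.98 -0.24] f [-0.9 -0.3  1.1] 0.024286893874455664
```

{"name": "arm_command", "arguments": {
  "increments": [
    {"delta_pos":[-0.5,7.8,0],"turn":6},
    {"delta_pos":[-0.5,7.8,0],"turn":6},
    {"delta_pos":[-0.5,7.8,0],"turn":6},
    {"delta_pos":[-0.5,7.8,0],"turn":6},
    {"delta_pos":[-0.5,7.8,0],"turn":6},
    {"delta_pos":[-0.5,7.8,0],"turn":6},
    {"delta_pos":[-0.5,7.8,0],"turn":6},
    {"delta_pos":[-0.5,7.8,0],"turn":6},
    {"delta_pos":[0,0,0],"turn":0},
    {"delta_pos":[0,0,0],"turn":0}
  ]
}}

```text
time: 8.55
tcp_pos: [0.5795, 0.1479, 0.2316]
orientation: [0.864, 0.503, 0.0, -0.0]
ft_force: [-1.5, 0.7, -0.9]
opening: 0.0239
gripper_force: 0.5
```

{"name": "arm_command", "arguments": {
  "increments": [
    {"delta_pos":[-0.4,7.8,0],"turn":6},
    {"delta_pos":[-0.4,7.8,0],"turn":6},
    {"delta_pos":[-0.4,7.8,0],"turn":6},
    {"delta_pos":[-0.4,7.8,0],"turn":6},
    {"delta_pos":[-0.4,7.8,0],"turn":6},
    {"delta_pos":[-0.4,7.8,0],"turn":6},
    {"delta_pos":[-0.4,7.8,0],"turn":6},
    {"delta_pos":[-0.4,7.8,0],"turn":6},
    {"delta_pos":[0,3,0],"turn":2},
    {"delta_pos":[0,0,0],"turn":0}
  ]
}}

```text
time: 9.55
tcp_pos: [0.6163, 0.0961, 0.2317]
orientation: [0.996, 0.09, 0.0, -0.0]
ft_force: [1.1, 2.1, -1.2]
opening: 0.0235
gripper_force: 1.1
```

{"name": "arm_command", "arguments": {
  "increments": [
    {"delta_pos":[0,0,0],"turn":0},
    {"delta_pos":[0,-3,0],"turn":0},
    {"delta_pos":[0,0,0],"turn":0}
  ],
  "fingers": 36
}}

```text
time: 9.85
tcp_pos: [0.6157, 0.0992, 0.2318]
orientation: [0.996, 0.09, -0.0, 0.0]
ft_force: [0.5, -1.3, 0.2]
opening: 0.0358
gripper_force: 0.0
```

```bash
python3 - <<'E'
from h import *
go((-4.5+75,82),.232,0)
im=r.read_camera('top')[150:340,180:400,::-1]
cv2.imwrite('pics/t4.png',cv2.resize(im,None,fx=3,fy=3,interpolation=cv2.INTER_CUBIC))
E
```

```text
t 9.85 F [70.2 86.1] z 0.23181752750574508 yawF 0.35224000756340956 shift [ 0.3  4.1 -0.2] turn 0.35224000756340956 j [-0.02  0.39  1.72 -0.    1.03  1.37] f [ 0.5 -1.3  0.2] 0.035774716461761905
```

View pics/t4.png

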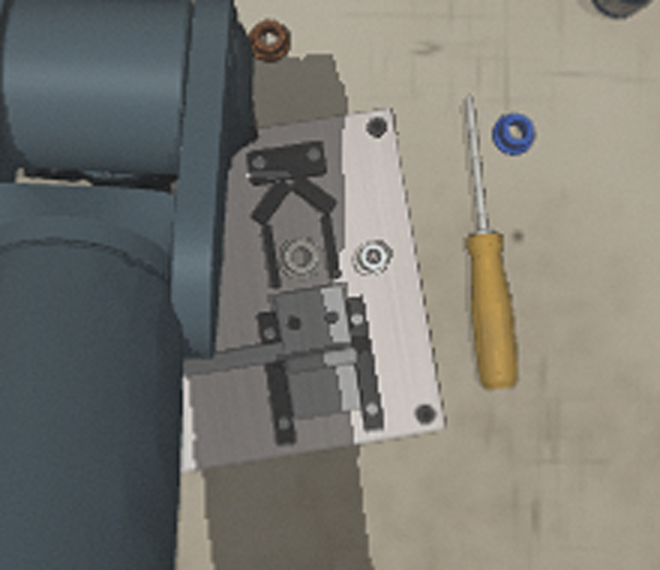

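The arm hides the cam in this picture; the slide and bushings are undisturbed. I raise the arm, close the fingers and move behind the post.

{"name": "arm_command", "arguments": {
  "increments": [
    {"delta_pos":[0,0,-45],"turn":0},
    {"delta_pos":[0,0,-45],"turn":0},
    {"delta_pos":[-37,17,0],"turn":0},
    {"delta_pos":[-37,17,0],"turn":0},
    {"delta_pos":[-38,17,0],"turn":0},
    {"delta_pos":[-38,17,0],"turn":0},
    {"delta_pos":[-38,17,0],"turn":0},
    {"delta_pos":[0,0,0],"turn":0},
    {"delta_pos":[0,0,0],"turn":0}
  ],
  "fingers": 0
}}

```text
time: 10.8
tcp_pos: [0.4457, -0.0185, 0.322]
orientation: [0.996, 0.089, 0.001, 0.0]
ft_force: [0.3, 0.2, 0.6]
opening: -0.0004
gripper_force: 0.0
```

```bash
python3 - <<'E'
from h import *
go((-118,0),.228,0)
P=np.array([[69,80,88],[-6,80,61],[-80,22,80],[-80,-22,80],[-80,0,64],[-110,-22,40],[-110,22,40]])/1e3
W=np.c_[FT+P[:,:2]@FR.T,P[:,2]]
o=[]
for c in('wrist','scene'):
    im=np.ascontiguousarray(r.read_camera(c)[:,:,::-1])
    for p in proj(c,W):cv2.drawMarker(im,tuple(int(v) for v in p),(0,0,255),0,5)
    o.append(im if c=='wrist' else cv2.resize(im[180:350,200:427],(560,420),interpolation=cv2.INTER_CUBIC))
cv2.imwrite('pics/w5.png',cv2.resize(np.vstack(o),(400,600)) if 0 else cv2.resize(np.hstack(o),(800,300)))
cv2.imwrite('pics/w5b.png',o[1])
cv2.imwrite('pics/w5a.png',o[0])
E
```

```text
t 10.8 F [-117.7   -0.3] z 0.3220366222026077 yawF 0.22177699418173763 shift [-0.4 -0.4 94. ] turn 0.22177699418173763 j [-0.3  -0.16  2.13  0.    1.16  1.1 ] f [0.3 0.2 0.6] -0.0004317169858185447
```

View pics/w5a.png

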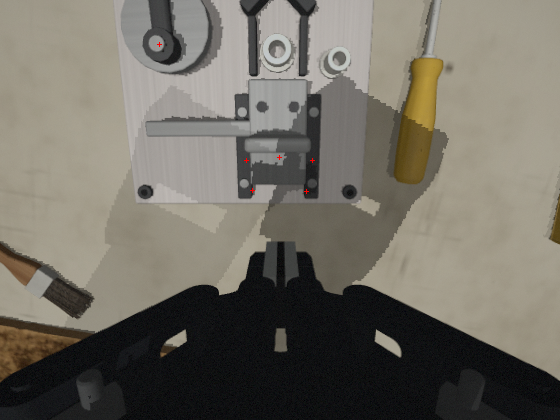

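View pics/w5b.png

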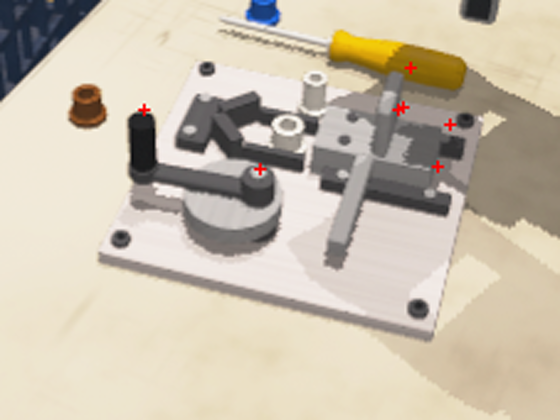

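The lever points straight ahead (knob at (143,140), pivot at (258,185)). The post is clear and centred ahead of the closed fingers. I descend and push.

{"name": "arm_command", "arguments": {
  "increments": [
    {"delta_pos":[0,0,25],"turn":0},
    {"delta_pos":[0,0,25],"turn":0},
    {"delta_pos":[0,0,25],"turn":0},
    {"delta_pos":[0,0,21],"turn":0},
    {"delta_pos":[0,0,0],"turn":0},
    {"delta_pos":[8,0,0],"turn":0},
    {"delta_pos":[8,0,0],"turn":0},
    {"delta_pos":[4,0,0],"turn":0},
    {"delta_pos":[0,0,0],"turn":0}
  ]
}}

```text
time: 11.8
tcp_pos: [0.4669, -0.0146, 0.2269]
orientation: [0.996, 0.09, 0.001, 0.0]
ft_force: [-0.2, 0.1, -0.9]
opening: 0.0001
gripper_force: 0.0
```

{"name": "arm_command", "arguments": {
  "increments": [
    {"delta_pos":[3,0,0],"turn":0},
    {"delta_pos":[3,0,0],"turn":0},
    {"delta_pos":[3,0,0],"turn":0},
    {"delta_pos":[3,0,0],"turn":0},
    {"delta_pos":[3,0,0],"turn":0}
  ]
}}

```text
time: 12.3
tcp_pos: [0.4803, -0.012, 0.2256]
orientation: [0.996, 0.089, -0.001, -0.0]
ft_force: [-3.3, -1.3, 2.5]
opening: -0.0002
gripper_force: 1.6
```

{"name": "arm_command", "arguments": {
  "increments": [
    {"delta_pos":[3,0,0],"turn":0},
    {"delta_pos":[3,0,0],"turn":0},
    {"delta_pos":[3,0,0],"turn":0},
    {"delta_pos":[3,0,0],"turn":0},
    {"delta_pos":[3,0,0],"turn":0}
  ]
}}

```text
time: 12.8
tcp_pos: [0.4953, -0.0092, 0.2256]
orientation: [0.996, 0.089, -0.0, 0.0]
ft_force: [-3.6, -1.4, 1.6]
opening: -0.0001
gripper_force: 1.8
```

```bash
python3 -c "
from h import *
go((-55,0),.225,0)"
```

```text
t 12.8 F [-67.2   0.2] z 0.22556247225810383 yawF 0.283284439896337 shift [12.2  0.3  0.6] turn 0.283284439896337 j [-0.25  0.14  2.05 -0.    0.95  1.14] f [-3.6 -1.4  1.6] -0.0001488209919857542
```

{"name": "arm_command", "arguments": {
  "increments": [
    {"delta_pos":[2,0,0],"turn":0},
    {"delta_pos":[2,0,0],"turn":0},
    {"delta_pos":[2,0,0],"turn":0},
    {"delta_pos":[2,0,0],"turn":0},
    {"delta_pos":[0,0,0],"turn":0}
  ]
}}

```text
time: 13.3
tcp_pos: [0.5032, -0.0078, 0.2256]
orientation: [0.996, 0.089, 0.0, -0.0]
ft_force: [-1.4, -0.8, -1.2]
opening: 0.0002
gripper_force: 0.8
```

{"name": "arm_command", "arguments": {
  "increments": [
    {"delta_pos":[1.5,0,0],"turn":0},
    {"delta_pos":[1.5,0,0],"turn":0},
    {"delta_pos":[0,0,0],"turn":0}
  ]
}}

```text
time: 13.6
tcp_pos: [0.5061, -0.0073, 0.2256]
orientation: [0.996, 0.089, 0.0, -0.0]
ft_force: [-2.4, -1.7, -1.0]
opening: -0.0001
gripper_force: 1.1
```

{"name": "arm_command", "arguments": {
  "increments": [
    {"delta_pos":[1,0,0],"turn":0},
    {"delta_pos":[1,0,0],"turn":0},
    {"delta_pos":[0,0,0],"turn":0}
  ]
}}

```text
time: 13.9
tcp_pos: [0.508, -0.0069, 0.2256]
orientation: [0.996, 0.089, 0.0, -0.0]
ft_force: [-1.5, -0.7, -1.3]
opening: -0.0003
gripper_force: 1.3
```

{"name": "arm_command", "arguments": {
  "increments": [
    {"delta_pos":[1,0,0],"turn":0},
    {"delta_pos":[1,0,0],"turn":0},
    {"delta_pos":[0,0,0],"turn":0}
  ]
}}

```text
time: 14.2
tcp_pos: [0.5096, -0.0067, 0.2256]
orientation: [0.996, 0.09, -0.001, -0.0]
ft_force: [-6.8, -3.0, 3.6]
opening: -0.0002
gripper_force: 3.8
```

{"name": "arm_command", "arguments": {
  "increments": [
    {"delta_pos":[1,0,0],"turn":0},
    {"delta_pos":[0,0,0],"turn":0}
  ]
}}

```text
time: 14.4
tcp_pos: [0.5101, -0.0066, 0.2256]
orientation: [0.996, 0.09, -0.003, 0.0]
ft_force: [-12.6, -3.4, 7.3]
opening: -0.0001
gripper_force: 6.3
```

{"name": "arm_command", "arguments": {
  "increments": [
    {"delta_pos":[1,0,0],"turn":0},
    {"delta_pos":[0,0,0],"turn":0}
  ]
}}

```text
time: 14.6
tcp_pos: [0.5105, -0.0065, 0.2256]
orientation: [0.996, 0.09, -0.004, 0.0]
ft_force: [-16.8, -5.3, 12.3]
opening: 0.0
gripper_force: 8.8
```

The force rises steeply against a stop, so the slide should be home. I back away and check.

{"name": "arm_command", "arguments": {
  "increments": [
    {"delta_pos":[-5,0,0],"turn":0},
    {"delta_pos":[-25,0,0],"turn":0},
    {"delta_pos":[-25,0,0],"turn":0},
    {"delta_pos":[0,0,-40],"turn":0},
    {"delta_pos":[0,0,-40],"turn":0},
    {"delta_pos":[-20,0,-20],"turn":0},
    {"delta_pos":[0,0,0],"turn":0},
    {"delta_pos":[0,0,0],"turn":0}
  ]
}}

```text
time: 15.4
tcp_pos: [0.4383, -0.0195, 0.3262]
orientation: [0.996, 0.089, 0.001, 0.0]
ft_force: [-0.2, -0.0, -0.2]
opening: 0.0002
gripper_force: 0.0
```

```bash
python3 - <<'E'
from h import *
go((-118,0),.325,0)
P=np.array([[69,80,88],[-6,80,61],[20.5,0,34],[6,22,40],[6,-22,40]])/1e3
W=np.c_[FT+P[:,:2]@FR.T,P[:,2]]
im=np.ascontiguousarray(r.read_camera('top')[:,:,::-1])[160:330,195:365];q=(proj('top',W)-[195,160]+.5)*3.5
im=cv2.resize(im,None,fx=3.5,fy=3.5,interpolation=cv2.INTER_CUBIC)
for p in q:cv2.drawMarker(im,tuple(int(v) for v in p),(0,0,255),0,9)
cv2.imwrite('pics/t6.png',im)
E
```

```text
t 15.4 F [-1.251e+02 -1.000e-01] z 0.3261634342687712 yawF 0.2645732734645208 shift [ 7.1 -0.   1.2] turn 0.2645732734645208 j [-0.3  -0.18  2.15  0.    1.17  1.09] f [-0.2 -0.  -0.2] 0.0002097220310575151
```

View pics/t6.png

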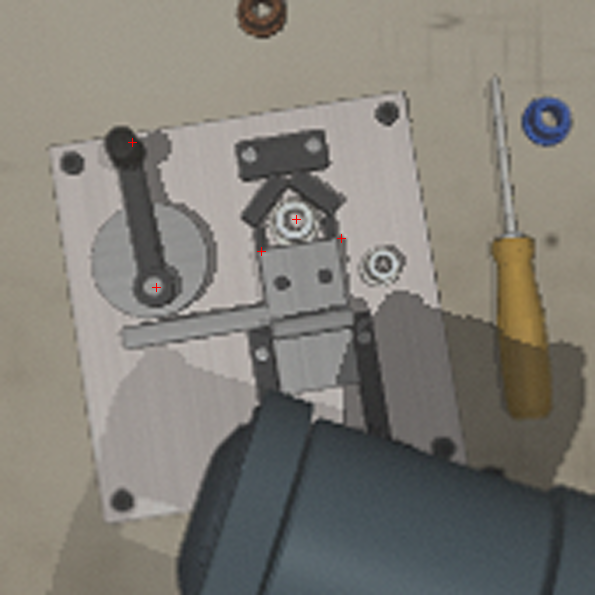

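The slide front lies on the home markers at (262,250) and (340,238). The bushing is in the V at (296,219), and the lever points straight ahead within about 0.1 rad.

```bash
python3 -c "
from cell import r
print(r.job_done())"
```

```text
the job is handed in; nothing more can be done
None
```

I turned the cam to its low point, then pushed the slide to its stop so the short bushing seated in the V; the arm was clear at hand-in (about 15.5 s), but the verdict was not shown.

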